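Clear the clamp plate and snap the pivot clip on

ROBOT

A 6-joint arm with a two-finger parallel gripper is mounted at the origin on the work surface. World frame = base frame: x ahead of the robot, y to its left, z up, the work surface at z = 0. Lengths are in m, angles in degrees, forces in N, time in s.
With the tool pointing down it reaches from about 0.4 to 0.925 m from the base axis. Payload 3.4 kg.
Tool frame: the origin (TCP) lies midway between the tips of the shut fingers; the grasp point (between the pads) lies 19 mm behind it; z points along the fingers, y is the line along which they close (so a half turn about z gives the same grasp; the last joint's range is limited). The gripper opens to 85 mm and grips with 20 to 120 N. Pads are 22 mm wide; open, the fingers measure 114 mm over their backs; the gripper's body (76 mm by 85 mm) begins 54 mm behind the grasp point. The pads swing forward as they close: fully open they stand 13 mm farther back than shut.
Start: joints at [-77.55, 17.578, 86.31, -0, 76.112, -4.211], TCP at [0.165, -0.551, 0.199] pointing down, gripper open.
Joint ranges: [-179.03, 179.03], [-60, 130.46], [8.19, 133.38], [-81.62, 261.62], [5.75, 156.47], [-153.77, 153.77]. Speed limits (degrees/s): [147.25, 147.25, 180, 180, 180, 180].

INTERFACE

Orientations are given as [roll, pitch, yaw] about the fixed x, y, z axes, in that order (R = Rz(yaw) Ry(pitch) Rx(roll)).
In Python, from cell import telemetry, imaging, finish_job gives the robot as it stands. The module is installed in compiled form; this text tells all that it offers.
- The arm moves only by the shell command python3 -m crank 'ROWS' [FORCE]. ROWS is a JSON object of lists of equal length, an entry for each row: "linear": the shift along the tool's x, y, z in cm, a list of three; "turn": the turn, a rotation vector about the tool's x, y, z in degrees, a list of three; "jaw": the closure, from -1 (fully open) to 1 (shut). In form: {"linear": [[x, y, z], ...], "turn": [[rx, ry, rz], ...], "jaw": [jaw, ...]}. A call has 1 to 5 rows; each row is the pose to reach, as a shift and turn from the pose commanded when the call began, along the tool's axes at that moment; what a row does not reach only later rows make up. A row lasts 1/10 s, in which the tool goes at most 50 mm and 8.59 degrees, less where a joint would pass 70% of its speed; a pose out of reach is approached as far as the arm can. A call with a gripper value outside its range is refused whole. The fingers move at their own pace and stop on an object; FORCE is the grip in N (left out, the last holds). Time passes only in rows, so rows that repeat a pose let the fingers close. It gives the time, the measured TCP pose, the force, the opening and the grip force at its end, in the units of the state.
- telemetry.read_state(): the state, without advancing time (a new reading comes with each control period).
- imaging.capture(name): name is "scene" or "top" or "wrist"; returns the picture (400x640x3 uint8, red, green, blue); there is no depth.
- imaging.camera_params(name): a dict with "camera_matrix" (3x3 intrinsics, pixels), "R" (3x3) and "t" (3): a world point X has camera coordinates R X + t. Camera axes: x right, y down, z forward; pixel columns grow to the right and rows downward; lengths in m; the calibration is good to about 2 mm. A picture is of the moment at which its call begins: read the wrist's pose just before it. camera_params takes no time and is no camera call; for the wrist camera it gives the pose at the moment of the call.
- finish_job(): hands the job in; it is judged then, once.
The state is a dict: "clock": time; "q": joint angles; "qvel": joint speeds; "joint_efforts": joint torques, N m; "position": TCP position; "ee_rot": TCP orientation; "ft_force": force on the tool from outside, world axes, zero at the start; "ft_torque": the same for the moment, N m; "opening": opening from 0.0 (shut) to 1.0 (fully open); "grip_force": force on a finger pad.
Only numpy, scipy, OpenCV 4.12 (cv2) and the standard library are available. Lean on these libraries where they do the work, as an engineer would, in place of code of your own. Each camera call takes 0.05 s, during which the arm holds its last target. There are 200 camera calls.

TASK

Pick up the blue fork tool by its wooden handle and with its base sweep the three loose wood chips off the grey clamp plate onto the bench; then push the red split clip along the plate with the fork until it snaps fully home in the groove of the steel pivot pin. Finally stand the tool upright again in the middle of the cork mat and let go. Do not touch the chips or the clip with the fingers, and leave the mallet, gouge, wax tin and wood blank where they are.

Things in the scene. Friction and masses are not known exactly. Their poses are not given: they have to be found in the camera images.
- fork: Fork tool, 0.25 kg, stands on its base. Origin: underside; +x points out of the fork's open end, z up. Base: blue steel slab 10 mm thick, x = -45 to +25 mm, y = -33 to +33 mm, its straight flat sides serve as scraper edges; two tines run on forward. Handle: upright wooden bar 24 x 24 mm, sides along x and y, centred at x = -10 mm, from z = 10 to 85 mm. Starts on the cork mat.
- fork_handle (a point): Point on the axis of the fork tool's handle, 60 mm above the underside of the tool and 25 mm below the handle's top; a good height to grip it with the fingers pointing down.
- fork_crotch (a point): Middle of the flat crotch between the fork's tines (tool x = 25 mm, at the underside), which pushes on the clip's back. It is 48 mm wide; the tines, y = +-24 to +-33 mm, reach 14 mm further forward and flare inside to 56 mm, so they take in the clip's 44 mm wide back.
- clip: Red split clip, open like a U, 6 mm thick, 54 g, lying flat and loose near the plate's -x end, mouth roughly towards the pin 150 to 165 mm away. Origin: underside, where the pin's axis lies when home; +x points out of the mouth (push it this way). Two sprung jaws reach to x = 21 mm, outer faces y = +-18 mm; hooks narrow the mouth to 14 mm at x = 8.6 mm, tips flare to 27 mm.
- clip_back (a point): Middle of the flat back face of the clip's stiff bridge, 44 mm wide, at the underside, 23 mm behind the clip's origin. The fork's crotch pushes here. The jaws spread and snap over the pin at about 5 to 10 N of push; the clip then jumps home by itself and stays.
- plate: Grey steel clamp plate fixed to the bench, 25 mm thick. Origin: underside, straight below the pivot pin. In its frame the plate reaches from x = -200 to +35 mm and y = -60 to +60 mm; the clip is pushed along +x. The chips lie between clip and pin, x = -105 to -35 mm. Its top is flat but for the pin.
- pin (a point): Steel pivot pin on the plate's top: this point is on the pin's axis at the level of the plate's top. The groove, 21 mm in diameter and 9 mm high, starts right at the plate's top; above it is a head 28 mm in diameter, its top 22 mm above the plate.
- mat: Square cork mat fixed on the bench, 150 x 150 x 4 mm; origin at the centre of its underside.
- chip0: Loose wood chip, 30 x 20 mm and 9 mm high, 10 g, lying on the plate. Origin: centre of its underside.
- chip1: Loose wood chip, 30 x 20 mm and 9 mm high, 10 g, lying on the plate. Origin: centre of its underside.
- chip2: Loose wood chip, 30 x 20 mm and 9 mm high, 10 g, lying on the plate. Origin: centre of its underside.
- mallet: Round wooden carver's mallet, standing head down, 242 mm high, 90 mm across, handle up. Leave alone. Origin: centre of its underside.
- gouge: Carving gouge lying flat, 240 mm long, wooden handle and steel blade along its x. Leave alone. Origin: underside.
- wax_tin: Green round tin, 70 mm across, 40 mm high. Leave alone. Origin: centre of its underside.
- blank: Wood blank with carved grooves, 100 x 170 x 28 mm. Leave alone. Origin: centre of its underside.

How it is judged:
By the outcome, as a careful person would: the job done as asked, in the order asked, and still so for the second after the job is handed in, with the robot touching nothing.
It also fails if it takes over 54 s, if anything falls off the work surface, if the arm or the gripper's body presses on something with over 40 N, if the wrist force passes 120 N, or if a joint passes its speed limit or range.

## Working session

There is one attempt and no reset: what is moved stays moved. The work goes in short steps, Python scripts to look and compute and a shell command to move; the robot and the scene stay as the last step left them, time stands still between calls to the robot, and variables do not carry over. Pictures are saved under pics/ and viewed, at most 10 in all, crops included, and the job is handed in when it is done.

```bash
mkdir -p pics; python3 - <<'E'
from cell import telemetry, imaging
import cv2,numpy as np
print(telemetry.read_state())
for n in("scene","top"):
    im=imaging.capture(n); cv2.imwrite(f"pics/{n}0.png",im[:,:,::-1])
    print(n,{k:np.round(v,4).tolist() for k,v in imaging.camera_params(n).items()})
E
```

```text
{'clock': 0.0, 'q': array([-7.75479540e+01,  1.76223850e+01,  8.63836350e+01,  1.01472202e-03,
        7.61096519e+01, -4.21048582e+00]), 'qvel': array([ 0.10481608, -0.04418618,  0.04611918,  0.02952041, -0.07781143,
       -0.02383184]), 'joint_efforts': array([-1.82509066e-03, -4.57554209e+01, -2.51916361e+01, -3.82368344e-04,
        1.30463528e-02, -4.10506615e-06]), 'position': array([ 0.16469957, -0.55012074,  0.19768152]), 'ee_rot': array([-1.79884713e+02, -9.47460273e-03,  1.66622776e+01]), 'ft_force': array([-0.4802973 , -0.61944044, -0.65997159]), 'ft_torque': array([-0.01500387, -0.00941608, -0.01899222]), 'grip_force': 0.0, 'opening': 1.0006857892079226}
scene {'camera_matrix': [[415.3173, 0.0, 317.3846], [0.0, 415.3173, 200.2684], [0.0, 0.0, 1.0]], 'R': [[0.8785, 0.4777, 0.0109], [0.2568, -0.4528, -0.8538], [-0.4029, 0.7528, -0.5205]], 't': [-0.5151, -0.1281, 1.5923]}
top {'camera_matrix': [[484.5573, 0.0, 320.5593], [0.0, 484.5573, 195.6856], [0.0, 0.0, 1.0]], 'R': [[-0.0151, -0.9997, -0.0194], [-0.9855, 0.0182, -0.169], [0.1693, 0.0166, -0.9854]], 't': [-0.0297, 0.6349, 1.1058]}
```

View pics/top0.png

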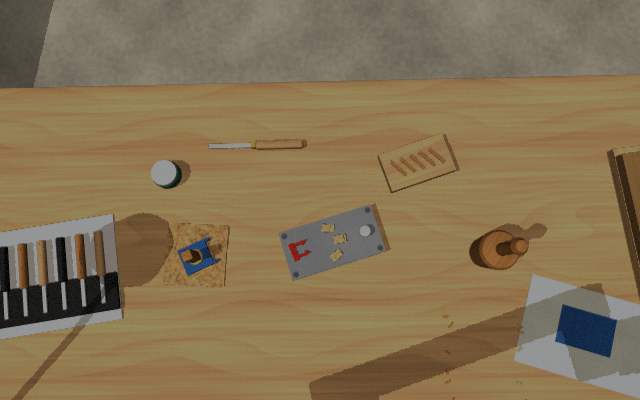

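View pics/scene0.png

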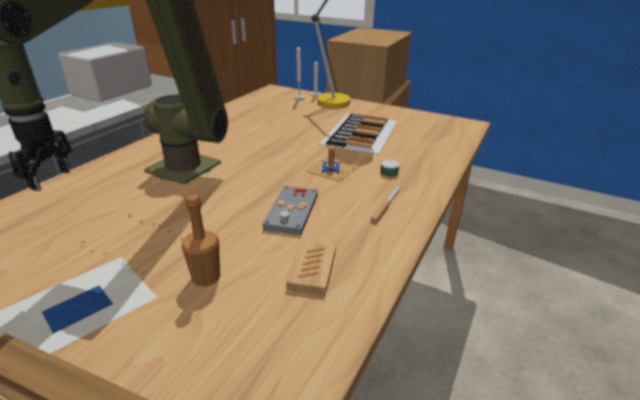

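The top view shows the fork on the mat near (196,255), the clip at (299,250), chips at (328,228), (339,239), (336,256), the pin at (365,231) and the plate corners at about (280,236), (374,206), (388,250), (294,279). The mallet is at (500,250), well clear of the plate.

```bash
cat > h.py <<'E'
import numpy as np,cv2
from cell import telemetry, imaging
from scipy.spatial.transform import Rotation as Ro
def cam(n):
    p=imaging.camera_params(n); return [np.array(p[k],float) for k in("camera_matrix","R","t")]
def unproj(c,px,z):
    K,R,t=c; px=np.atleast_2d(px).astype(float)
    d=(np.c_[px,np.ones(len(px))]@np.linalg.inv(K).T)@R; C=-R.T@t
    return C+d*((z-C[2])/d[:,2])[:,None]
def proj(c,X):
    K,R,t=c; y=(np.atleast_2d(X)@R.T+t)@K.T; return y[:,:2]/y[:,2:]
def tri(cams,pxs):
    A=[];b=[]
    for (K,R,t),p in zip(cams,pxs):
        d=R.T@np.linalg.inv(K)@np.array([*p,1.]);d/=np.linalg.norm(d);P=np.eye(3)-np.outer(d,d)
        A.append(P);b.append(P@(-R.T@t))
    return np.linalg.solve(sum(A),sum(b))
def snap(n,f,box=None,s=1):
    c=cam(n); im=imaging.capture(n)[:,:,::-1]; np.savez("pics/"+f+".npz",im=im,K=c[0],R=c[1],t=c[2])
    v=im
    if box: v=im[box[1]:box[3],box[0]:box[2]]
    cv2.imwrite("pics/"+f+".png",cv2.resize(v,None,fx=s,fy=s,interpolation=cv2.INTER_CUBIC)); return im,c
def load(f):
    d=np.load("pics/"+f+".npz"); return d["im"],(d["K"],d["R"],d["t"])
def T():
    s=telemetry.read_state(); return np.array(s["position"]),Ro.from_euler("xyz",s["ee_rot"],degrees=True),s
def rel(target,yaw=None):
    "shift (cm) in tool axes to world TCP target, and turn to tool yaw pointing down"
    p,r,s=T(); print("lin cm",np.round(r.inv().apply(np.array(target)-p)*100,2))
    if yaw is not None:
        print("turn",np.round((r.inv()*Ro.from_euler("xyz",[180,0,yaw],degrees=True)).as_rotvec(degrees=True),2))
E
python3 - <<'E'
from h import *
c=cam("top")
print("plate",unproj(c,[[280,236],[374,206],[388,250],[294,279]],.025).round(3))
print("pin",unproj(c,[365,231],.047).round(3))
print("mat",unproj(c,[[170,222],[229,226],[225,287],[164,285]],.004).round(3))
print("fork top",unproj(c,[188,254],.089).round(3))
print("clip",unproj(c,[299,250],.03).round(3), "chips",unproj(c,[[328,228],[339,239],[336,256]],.034).round(3))
cs=cam("scene");print("mallet",unproj(c,[500,250],.1),"wristcamC",imaging.camera_params("wrist"))
p,r,s=T();k=cam("wrist");print("cam in tool",r.inv().apply(-k[1].T@k[2]-p),(k[1]@r.as_matrix()).round(3))
E
```

```text
plate [[ 0.542  0.06   0.025]
 [ 0.611 -0.17   0.025]
 [ 0.504 -0.2    0.025]
 [ 0.439  0.027  0.025]]
pin [[ 0.548 -0.144  0.047]]
mat [[0.583 0.336 0.004]
 [0.571 0.189 0.004]
 [0.422 0.196 0.004]
 [0.429 0.345 0.004]]
fork top [[0.499 0.264 0.089]]
clip [[0.507 0.014 0.03 ]] chips [[ 0.558 -0.057  0.034]
 [ 0.532 -0.083  0.034]
 [ 0.491 -0.075  0.034]]
mallet [[ 0.49570192 -0.44065085  0.1       ]] wristcamC {'camera_matrix': array([[331.29399364,   0.        , 323.97243415],
       [  0.        , 331.29399364, 198.3216608 ],
       [  0.        ,   0.        ,   1.        ]]), 'R': array([[ 0.28697127, -0.95793715, -0.00197664],
       [-0.92083388, -0.27642372,  0.27505434],
       [-0.26403116, -0.07711254, -0.96142665]]), 't': array([-0.57334223, -0.03610867,  0.37939993])}
cam in tool [ 0.06979855 -0.00057905 -0.17577828] [[ 0.     1.     0.   ]
 [-0.961  0.    -0.275]
 [-0.275 -0.     0.961]]
```

```bash
python3 - <<'E'
from h import *
rel([.47,-.06,.22])
im,c=load("x") if 0 else snap("top","top1",(160,200,400,300),3.3)
E
```

```text
lin cm [ 43.31 -38.21  -2.15]
```

View pics/top1.png

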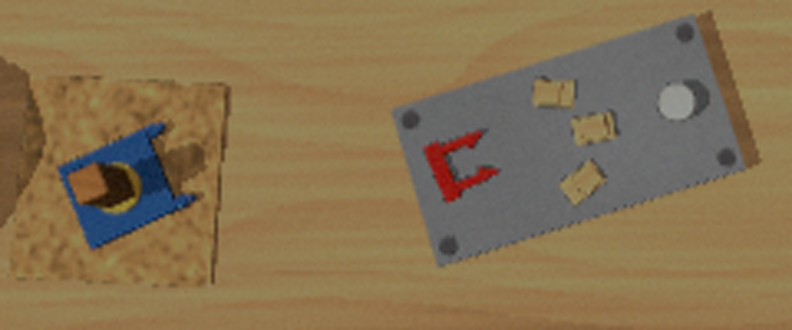

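The zoom shows the fork's open end pointing right and slightly up, nearly parallel to the plate's axis, so only a small turn is needed. I'll move over the plate, then the fork, taking wrist pictures.

```bash
python3 -m crank '{"linear":[[10,-9,-3],[20,-18,-3],[30,-26,-3],[40,-34,-3],[43,-38,-3]],"turn":[[0,0,0],[0,0,0],[0,0,0],[0,0,0],[0,0,0]],"jaw":[-1,-1,-1,-1,-1]}'
python3 - <<'E'
from h import *
rel([.47,-.06,.22])
E
```

```text
clock: 0.65
position: [0.2976, -0.3387, 0.2193]
ee_rot: [180.0, -0.0, 16.6]
ft_force: [1.0, -0.3, 0.3]
opening: 1.0
grip_force: 0.0
lin cm [ 24.49 -21.78  -0.06]
```

```bash
python3 -m crank '{"linear":[[24.5,-21.8,0],[24.5,-21.8,0],[24.5,-21.8,0],[24.5,-21.8,0],[24.5,-21.8,0]],"turn":[[0,0,0],[0,0,0],[0,0,0],[0,0,0],[0,0,0]],"jaw":[-1,-1,-1,-1,-1]}'
python3 -m crank '{"linear":[[7.5,-6.3,0],[7.5,-6.3,0],[7.5,-6.3,0],[7.5,-6.3,0]],"turn":[[0,0,0],[0,0,0],[0,0,0],[0,0,0]],"jaw":[-1,-1,-1,-1]}'
python3 - <<'E'
from h import *
snap("wrist","w1"); rel([.49,.06,.22])
E
```

```text
clock: 1.15
position: [0.4288, -0.1257, 0.2194]
ee_rot: [180.0, -0.0, 16.7]
ft_force: [1.0, -0.6, 0.3]
opening: 1.003
grip_force: 0.0
clock: 1.55
position: [0.4819, -0.0448, 0.2189]
ee_rot: [-180.0, 0.1, 16.9]
ft_force: [0.9, 0.7, 0.4]
opening: 1.001
grip_force: 0.0
lin cm [ 3.88 -9.88 -0.12]
```

View pics/w1.png

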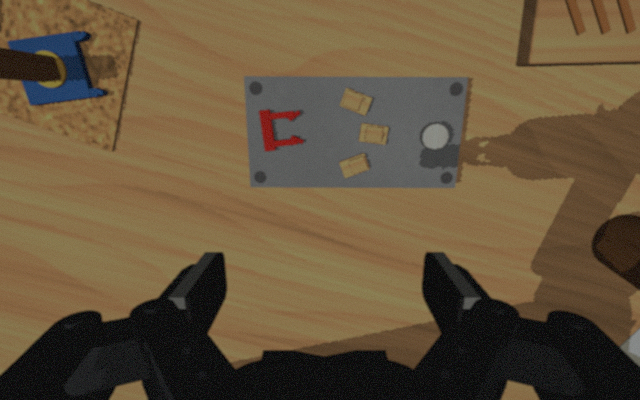

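The wrist view shows the plate with corners near (246,78), (468,79), (458,187), (251,187), the clip at (270-302,130), the chips at (355,102), (374,133), (354,165) and the pin at (435,136). Next view is nearer the fork.

```bash
python3 -m crank '{"linear":[[0.5,-5,0],[0.5,-10,0],[0.5,-15,0],[0.5,-20,0],[0.5,-20,0]],"turn":[[0,0,0],[0,0,0],[0,0,0],[0,0,0],[0,0,0]],"jaw":[-1,-1,-1,-1,-1]}'
python3 - <<'E'
from h import *
snap("wrist","w2")
E
```

```text
clock: 2.1
position: [0.4269, 0.1504, 0.2194]
ee_rot: [-179.9, 0.0, 16.9]
ft_force: [0.1, -0.8, -0.1]
opening: 1.001
grip_force: 0.0
```

View pics/w2.png

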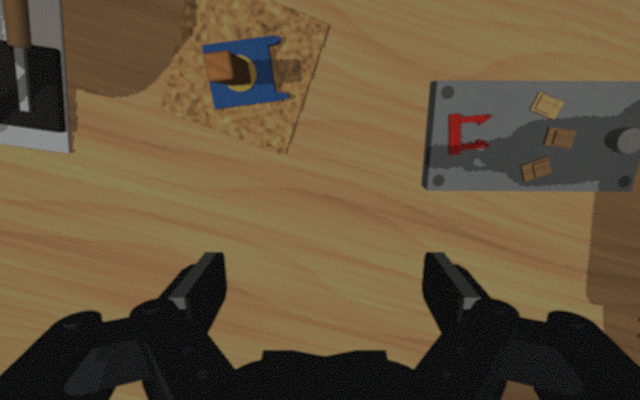

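```bash
cat > fit.py <<'E'
from h import *
from scipy.optimize import minimize
S=4
def rast(c,parts,shape,off):
    m=np.zeros(shape,np.uint8)
    for X in parts:
        p=np.round(((proj(c,X)-off+.5)*S-.5)*16).astype(np.int32); cv2.fillPoly(m,[p],255,shift=4)
    return cv2.resize(m,(shape[1]//S,shape[0]//S),interpolation=cv2.INTER_AREA)/255.
def prism(poly,h):
    n=len(poly); b=[(*p,0) for p in poly]; t=[(*p,h) for p in poly]
    return [np.array(b),np.array(t)]+[np.array([b[i],b[(i+1)%n],t[(i+1)%n],t[i]]) for i in range(n)]
def place(parts,x,y,yaw,z):
    r=Ro.from_euler("z",yaw,degrees=True); return [r.apply(P)+[x,y,z] for P in parts]
def fit(views,parts,x0,z=None):
    "views: list of (cam,mask,box); x0=(x,y,yaw[,z])"
    s=np.array([.004,.004,3,.004])[:len(x0)]
    def cost(u):
        v=x0+u*s; zz=v[3] if len(v)>3 else z; e=0
        for c,m,b in views:
            r=rast(c,place(parts,v[0],v[1],v[2],zz),((b[3]-b[1])*S,(b[2]-b[0])*S),np.array(b[:2]))
            e+=np.abs(r-m[b[1]:b[3],b[0]:b[2]]).sum()/m.sum()
        return e
    n=len(x0); best=None
    for k in (1,.3):
        sim=np.vstack([np.zeros(n),np.eye(n)*k])+(best.x if best else 0)
        best=minimize(cost,sim[0],method="Nelder-Mead",options=dict(initial_simplex=sim,maxiter=300,xatol=.01,fatol=1e-4))
    return x0+best.x*s,best.fun
def red(im): b,g,r=[im[...,i].astype(int) for i in range(3)]; return ((r>1.9*g)&(r>1.9*b)&(r>50)).astype(float)
def blue(im): b,g,r=[im[...,i].astype(int) for i in range(3)]; return ((b>1.4*g)&(b>2*r)&(b>35)).astype(float)
FORK=prism([(-.045,-.033),(.039,-.033),(.039,-.028),(.033,-.024),(.025,-.024),(.025,.024),(.033,.024),(.039,.028),(.039,.033),(-.045,.033)],.01)
CLIP=prism([(-.023,-.022),(-.012,-.022),(-.012,-.018),(.021,-.018),(.021,-.0135),(.0086,-.007),(.0065,-.0105),(-.008,-.0105),(-.008,.0105),(.0065,.0105),(.0086,.007),(.021,.0135),(.021,.018),(-.012,.018),(-.012,.022),(-.023,.022)],.006)
PLATE=prism([(-.2,-.06),(.035,-.06),(.035,.06),(-.2,.06)],.025)
E
cat > f1.py <<'E'
from fit import *
(i1,c1),(i2,c2)=load("w1"),load("w2"); it,ct=load("top1")
def grey(im):
    h=cv2.cvtColor(im,cv2.COLOR_BGR2HSV); m=((h[...,1]<75)).astype(np.uint8); 
    m=cv2.morphologyEx(m,cv2.MORPH_CLOSE,np.ones((9,9)));n,l,st,_=cv2.connectedComponentsWithStats(m)
    return l,st
h=cv2.cvtColor(i1,cv2.COLOR_BGR2HSV); print("plate/wood sat",h[150,330],h[220,330],h[120,270],h[140,360])
b2=(150,10,340,150)
print("fork",fit([(c2,blue(i2),b2),(ct,blue(it),(160,220,250,290))],FORK,np.array([.51,.25,-70,.004])))
print("fork w2 only z=.004",fit([(c2,blue(i2),b2)],FORK,np.array([.51,.25,-70]),.004))
print("clip",fit([(c1,red(i1),(240,90,330,170)),(c2,red(i2),(420,90,520,175))],CLIP,np.array([.507,.014,-73,.025])))
print("clip z fixed",fit([(c1,red(i1),(240,90,330,170))],CLIP,np.array([.507,.014,-73]),.025))
print("handle top",tri([c2,ct],[(219,66),(186.4,255.8)]))
print("pin top",unproj(c1,[435,136],.047),tri([c1,ct],[(435,136),(365,231)]))
for a,b in (((255,88),(447,92)),((260,177),(438,180))): print("holes",tri([c1,c2],[a,b]))
E
python3 f1.py
```

```text
plate/wood sat [36 13 96] [ 17 124 138] [  1 204 105] [ 19 104 128]
fork (array([ 5.00782639e-01,  2.64394977e-01, -6.58391419e+01, -1.57394709e-02]), np.float64(0.9041538445851559))
fork w2 only z=.004 (array([  0.5003591 ,   0.25900866, -65.61249881]), np.float64(0.899640522875817))
clip (array([ 5.09985968e-01,  1.09746852e-02, -6.78708725e+01,  2.33138342e-02]), np.float64(0.5472291932082766))
clip z fixed (array([ 5.10229160e-01,  1.11155767e-02, -6.76961354e+01]), np.float64(0.24627831715210352))
handle top [0.4969051  0.27990795 0.04782936]
pin top [[ 0.55070533 -0.14345093  0.047     ]] [ 0.549899   -0.14515795  0.04111541]
holes [0.54223299 0.05027042 0.02599143]
holes [0.45031739 0.02242997 0.02496696]
```

```bash
python3 -m crank '{"linear":[[0,-5,0],[0,-10,2],[0,-13,2],[0,-13,2]],"turn":[[0,0,0],[0,0,0],[0,0,0],[0,0,0]],"jaw":[-1,-1,-1,-1]}'
python3 - <<'E'
from fit import *
im,c=snap("wrist","w3",(230,20,430,170),4)
i2,_=load("w2"); print(i2[100,225],i2[45,260],i2[70,290],im[60:130:8,330].tolist())
E
```

```text
clock: 2.55
position: [0.3921, 0.2722, 0.1987]
ee_rot: [-180.0, 0.1, 16.7]
ft_force: [0.6, -0.8, 0.0]
opening: 0.998
grip_force: 0.0
[104  66  36] [103  66  37] [42 70 94] [[103, 62, 37], [107, 67, 40], [104, 65, 38], [104, 62, 33], [107, 66, 39], [104, 61, 36], [105, 64, 30], [64, 99, 133], [71, 120, 142]]
```

View pics/w3.png

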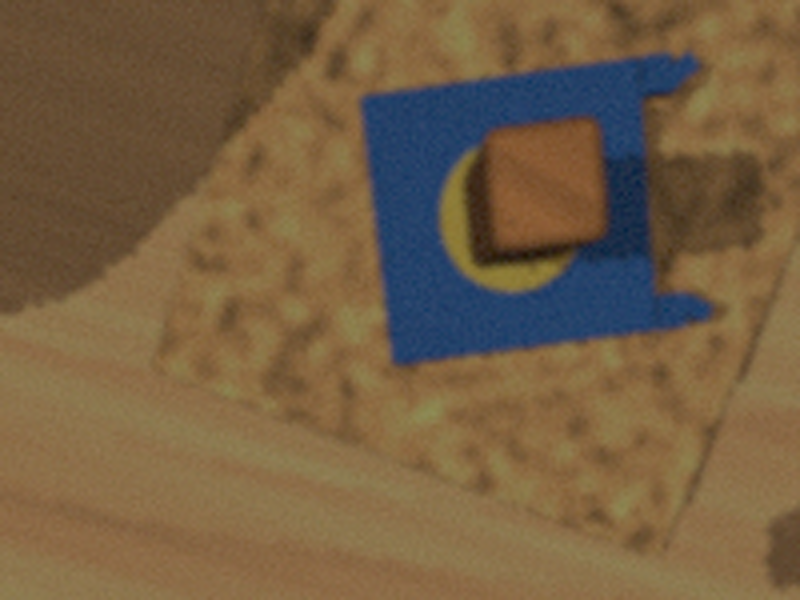

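The zoom (4x, offset 230,20) shows the fork's base corners at (363,98) and (398,363), with the square handle top centred at (547,185), which is wrist pixel (366.8,66.2).

```bash
cat > f2.py <<'E'
from fit import *
def filled(m):
    cs,_=cv2.findContours(m.astype(np.uint8),cv2.RETR_EXTERNAL,cv2.CHAIN_APPROX_NONE); o=np.zeros(m.shape,np.uint8)
    cv2.drawContours(o,[max(cs,key=cv2.contourArea)],-1,1,-1); return o.astype(float)
i1,c1=load("w1");i2,c2=load("w2");i3,c3=load("w3")
m3=filled(blue(i3))
for z in (.000,.004,.008): print("fork",z,fit([(c3,m3,(250,10,450,150))],FORK,np.array([.505,.25,-67]),z))
p=unproj(c3,[(362/4+230,98/4+20),(398/4+230,363/4+20)],.014);print("back corners",p.round(4),"len",np.linalg.norm(p[1]-p[0]))
h=tri([c2,c3],[(219.5,66.5),(366.8,66.2)]);print("handle top",h)
q=unproj(c3,[(x/4+230,y/4+20) for x,y in((487,132),(602,120),(608,240),(493,250))],.089);print("top face ctr",q.mean(0),"edges",[np.degrees(np.arctan2(*(q[b]-q[a])[1::-1])).round(1) for a,b in((0,1),(3,2))],np.linalg.norm(q[1]-q[0]))
# plate
hs=cv2.cvtColor(i1,cv2.COLOR_BGR2HSV); g=filled((cv2.medianBlur(hs[...,1],5)<75))
ys,xs=np.where(g>0);print("bbox",xs.min(),xs.max(),ys.min(),ys.max())
TOP=[np.array([(-.2,-.06,0),(.035,-.06,0),(.035,.06,0),(-.2,.06,0)])]
for z in(.025,): print("plate",fit([(c1,g,(220,50,500,220))],TOP,np.array([.548,-.143,-73]),z))
print("clip z fixed",fit([(c1,red(i1),(240,90,330,170))],CLIP,np.array([.51,.011,-70]),.025))
E
python3 f2.py
```

```text
fork 0.0 (array([  0.50084871,   0.25898546, -65.61434556]), np.float64(0.07288946347769877))
fork 0.004 (array([  0.50008334,   0.25921114, -65.37516403]), np.float64(0.0973962508080155))
fork 0.008 (array([  0.49961228,   0.25953941, -64.54423925]), np.float64(0.12204007756948933))
back corners [[0.5118 0.3125 0.014 ]
 [0.4532 0.2852 0.014 ]] len 0.06464922527421134
handle top [0.49648774 0.26783386 0.0856821 ]
top face ctr [0.49590167 0.26800648 0.089     ] edges [np.float64(-67.8), np.float64(-68.6)] 0.02288469564981631
bbox 244 467 76 187
plate (array([  0.55043406,  -0.1440482 , -73.17383769]), np.float64(0.006799499290332755))
clip z fixed (array([ 5.10458028e-01,  1.11821735e-02, -6.69996498e+01]), np.float64(0.24248048734056724))
```

```bash
python3 - <<'E'
from h import *
rel([.496,.268,.045],24.5)
E
```

```text
lin cm [ 9.84  3.2  15.39]
turn [ 0.06  0.05 -7.84]
```

```bash
python3 -m crank '{"linear":[[5,1.6,0],[9.85,3.2,0],[9.85,3.2,4.5],[9.85,3.2,7],[9.85,3.2,7]],"turn":[[0,0,-4],[0,0,-7.8],[0,0,-7.8],[0,0,-7.8],[0,0,-7.8]],"jaw":[-1,-1,-1,-1,-1]}'
python3 - <<'E'
from h import *
snap("wrist","w4",(150,150,510,400),2.2);rel([.496,.268,.045],24.5)
E
```

```text
clock: 3.1
position: [0.4941, 0.2644, 0.1256]
ee_rot: [179.9, 0.5, 24.2]
ft_force: [-0.7, -0.4, 1.1]
opening: 1.001
grip_force: 0.0
lin cm [ 0.2  -0.19  8.28]
turn [ 0.05  0.28 -0.25]
```

View pics/w4.png

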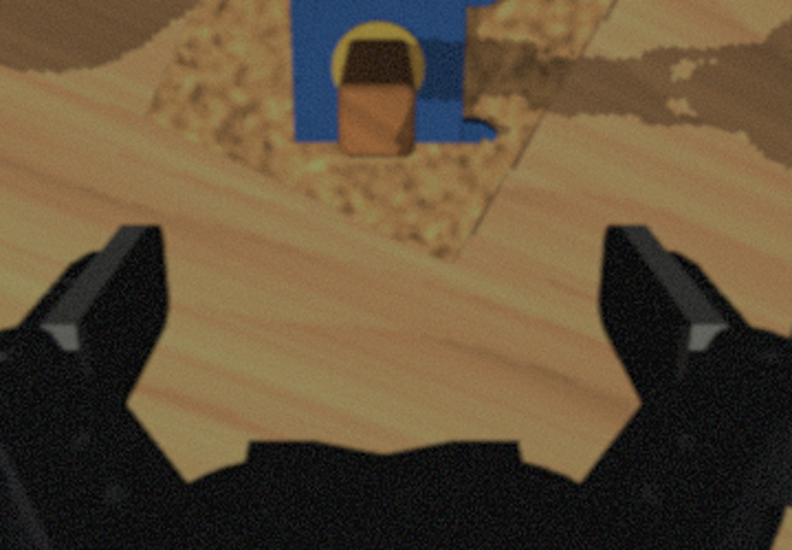

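The handle is square in the jaws and centred between the fingers. I'll go down and grip.

```bash
python3 -m crank '{"linear":[[0,0,4],[0,0,7.4],[0,0,8.4],[0,0,8.4],[0,0,8.4]],"turn":[[0,0,0],[0,0,0],[0,0,0],[0,0,0],[0,0,0]],"jaw":[-1,-1,-1,-1,-1]}' 100
python3 -m crank '{"linear":[[0,0,0],[0,0,0],[0,0,0],[0,0,0],[0,0,0]],"turn":[[0,0,0],[0,0,0],[0,0,0],[0,0,0],[0,0,0]],"jaw":[1,1,1,1,1]}' 100
python3 -m crank '{"linear":[[0,0,0],[0,0,0],[0,0,0]],"turn":[[0,0,0],[0,0,0],[0,0,0]],"jaw":[1,1,1]}' 100
python3 - <<'E'
from h import *
snap("wrist","w5")
E
```

```text
clock: 3.65
position: [0.4975, 0.2696, 0.0473]
ee_rot: [180.0, -0.2, 24.4]
ft_force: [0.6, 0.9, 0.5]
opening: 0.999
grip_force: 0.0
clock: 4.15
position: [0.4963, 0.2692, 0.0462]
ee_rot: [180.0, -0.1, 24.5]
ft_force: [-0.3, -1.7, 7.2]
opening: 0.247
grip_force: 98.2
clock: 4.45
position: [0.4963, 0.2692, 0.0462]
ee_rot: [180.0, -0.1, 24.5]
ft_force: [0.3, -2.1, 4.1]
opening: 0.251
grip_force: 98.1
```

```bash
python3 -m crank '{"linear":[[0,0,-4],[0,0,-8],[0,0,-10],[0,0,-10]],"turn":[[0,0,0],[0,0,0],[0,0,0],[0,0,0]],"jaw":[1,1,1,1]}'
cat >> fit.py <<'E'
PO=np.array([.5504,-.144,.025]); PR=Ro.from_euler("z",-73.2,degrees=True)
def toP(X): return PR.inv().apply(np.atleast_2d(X)-PO)
def toW(p): return PR.apply(np.atleast_2d(p))+PO
def tcp_for(fx,fy,under):
    "TCP world for fork origin at plate (fx,fy), fork aligned, underside 'under' above plate top"
    return toW([fx-.010,fy+.0008,under+.0422])[0]
E
python3 - <<'E'
from fit import *
i1,c1=load("w1"); hs=cv2.cvtColor(i1,cv2.COLOR_BGR2HSV)
c=proj(c1,toW([(-.19,-.05,0),(.025,-.05,0),(.025,.05,0),(-.19,.05,0)])); roi=np.zeros(i1.shape[:2],np.uint8); cv2.fillPoly(roi,[c.astype(np.int32)],1)
m=((hs[...,1]>70)&(hs[...,0]>10)&(roi>0)).astype(np.uint8)
cs,_=cv2.findContours(m,cv2.RETR_EXTERNAL,cv2.CHAIN_APPROX_NONE)
for k in cs:
    if cv2.contourArea(k)>60:
        r=toP(unproj(c1,k[:,0],.034))*1000; print("chip x",r[:,0].min().round(),r[:,0].max().round(),"y",r[:,1].min().round(),r[:,1].max().round())
print("clip in plate",toP([.5105,.0112,.025])*1000, "pin",toP(unproj(c1,[435,136],.047))*1000)
v=np.argwhere(red(i1)[90:170,240:330]>0)[:,::-1]+[240,90]; r=toP(unproj(c1,v,.031))*1000; print("clip x",r[:,0].min(),r[:,0].max(),"y",r[:,1].min(),r[:,1].max())
im,_=snap("wrist","w6",(150,100,510,400),2)
for a in((-62,90,30),): rel(tcp_for(*np.array(a)/1000),16.8)
E
```

```text
clock: 4.9
position: [0.498, 0.2705, 0.1484]
ee_rot: [-180.0, -0.4, 24.5]
ft_force: [0.5, -0.1, -3.0]
opening: 0.247
grip_force: 99.6
chip x -99.0 -66.0 y -46.0 -19.0
chip x -78.0 -47.0 y -9.0 13.0
chip x -99.0 -65.0 y 21.0 48.0
clip in plate [[-160.10835472    6.66068693    0.        ]] pin [[-0.43738625  0.45099718 22.        ]]
clip x -184.51731751802131 -138.19983648506548 y -16.4345311423713 25.940287068956934
lin cm [-2.27 33.97  4.9 ]
turn [-0.01 -0.15  7.67]
```

View pics/w6.png

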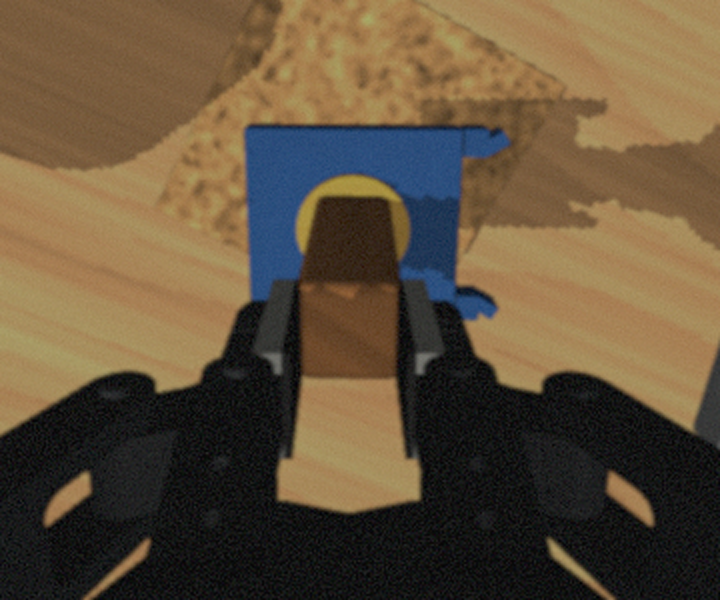

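```bash
python3 - <<'E'
from fit import *
im,c=load("w6"); p,r,s=T(); print(p,s["ee_rot"])
q=unproj(c,[(247/2+150,126/2+100),(462/2+150,128/2+100)],p[2]-.0422+.01)
print("far edge corners in tool (mm): expect x=33-.8, y=-35,+35", (r.inv().apply(q-p)*1000).round(1))
for a in((-66,92,30),(-66,92,0.8),(-66,-62,0.8)): rel(tcp_for(*np.array(a)/1000),16.8)
E
python3 -m crank '{"linear":[[-0.3,5,0],[-0.7,10,0],[-1,15,0],[-1.3,20,0],[-1.7,25,0]],"turn":[[0,0,2],[0,0,4],[0,0,6],[0,0,7.7],[0,0,7.7]],"jaw":[1,1,1,1,1]}'
```

```text
[0.49637776 0.26972752 0.14624158] [-1.79998578e+02 -1.52289222e-01  2.44662960e+01]
far edge corners in tool (mm): expect x=33-.8, y=-35,+35 [[ 35.1 -33.   32.3]
 [ 34.5  36.   32.3]]
lin cm [-2.02 33.6   4.9 ]
turn [-0.01 -0.15  7.67]
lin cm [-2.03 33.6   7.82]
turn [-0.01 -0.15  7.67]
lin cm [-17.29  31.55   7.78]
turn [-0.01 -0.15  7.67]
clock: 5.45
position: [0.582, 0.0336, 0.1425]
ee_rot: [-179.9, 0.3, 16.7]
ft_force: [1.9, 0.5, -2.4]
opening: 0.245
grip_force: 99.7
```

```bash
python3 - <<'E'
from fit import *
for a in((-66,92,30),): rel(tcp_for(*np.array(a)/1000),16.8)
E
```

```text
lin cm [1.15 8.5  4.51]
turn [-0.1   0.27 -0.05]
```

```bash
python3 -m crank '{"linear":[[0.6,4.5,0],[1.1,8.3,2],[1.1,8.3,4.4],[1.1,8.3,4.4],[1.1,8.3,4.4]],"turn":[[0,0,0],[0,0,0],[0,0,0],[0,0,0],[0,0,0]],"jaw":[1,1,1,1,1]}'
python3 - <<'E'
from fit import *
snap("wrist","w7",(100,60,580,400),1.6)
for a in((-66,92,.8),): rel(tcp_for(*np.array(a)/1000),16.8)
E
```

```text
clock: 5.95
position: [0.6155, -0.0404, 0.0988]
ee_rot: [-179.8, 0.3, 16.8]
ft_force: [-0.3, -0.1, -1.8]
opening: 0.243
grip_force: 99.8
lin cm [-0.07  0.42  3.22]
turn [-0.09  0.15 -0.01]
```

View pics/w7.png

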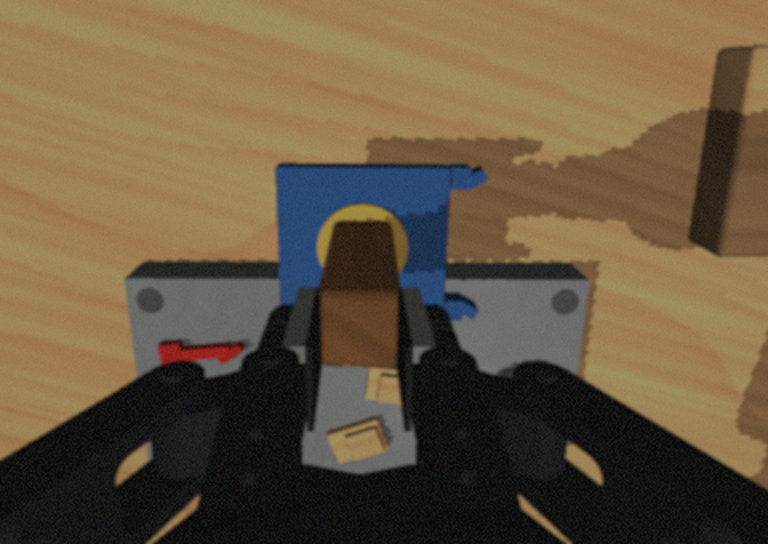

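The fork is level and beside the plate's far edge, with the chips ahead of it and the clip clear at left. I'll lower it.

```bash
python3 -m crank '{"linear":[[0,0.2,2],[0,0.2,3.1],[0,0.2,3.1],[0,0.2,3.1]],"turn":[[0,0,0],[0,0,0],[0,0,0],[0,0,0]],"jaw":[1,1,1,1]}'
python3 - <<'E'
from fit import *
for a in((-66,92,.8),(-66,-55,.8)): rel(tcp_for(*np.array(a)/1000),16.8)
E
```

```text
clock: 6.4
position: [0.6185, -0.0422, 0.0708]
ee_rot: [-180.0, -0.0, 16.8]
ft_force: [0.1, -0.2, -1.9]
opening: 0.243
grip_force: 99.8
lin cm [-0.19  0.17  0.28]
turn [-0.   -0.    0.02]
lin cm [-14.89   0.17   0.28]
turn [-0.   -0.    0.02]
```

```bash
python3 -m crank '{"linear":[[0,0.15,0.25],[0,0.15,0.25],[-1.5,0.15,0.25],[-3,0.15,0.25],[-4.5,0.15,0.25]],"turn":[[0,0,0],[0,0,0],[0,0,0],[0,0,0],[0,0,0]],"jaw":[1,1,1,1,1]}'
python3 -m crank '{"linear":[[-1.5,0,0],[-3,0,0],[-4.5,0,0],[-6,0,0],[-7.5,0,0]],"turn":[[0,0,0],[0,0,0],[0,0,0],[0,0,0],[0,0,0]],"jaw":[1,1,1,1,1]}'
python3 -m crank '{"linear":[[-1.5,0,0],[-3,0,0],[-3,0,0],[-3,0,0]],"turn":[[0,0,0],[0,0,0],[0,0,0],[0,0,0]],"jaw":[1,1,1,1]}'
python3 - <<'E'
from fit import *
for a in((-66,-55,.8),): rel(tcp_for(*np.array(a)/1000),16.8)
snap("scene","s2",(240,160,360,260),5)
E
```

```text
clock: 6.9
position: [0.576, -0.0575, 0.0683]
ee_rot: [180.0, -0.1, 16.8]
ft_force: [-0.7, 0.6, -2.1]
opening: 0.245
grip_force: 99.9
clock: 7.4
position: [0.5032, -0.0793, 0.068]
ee_rot: [180.0, -0.0, 16.8]
ft_force: [0.4, 0.4, -3.2]
opening: 0.246
grip_force: 99.8
clock: 7.8
position: [0.4756, -0.0878, 0.0681]
ee_rot: [180.0, -0.1, 16.7]
ft_force: [-0.2, 0.2, -2.6]
opening: 0.246
grip_force: 99.9
lin cm [ 0.12 -0.06  0.01]
turn [ 0.02 -0.06 -0.08]
```

View pics/s2.png

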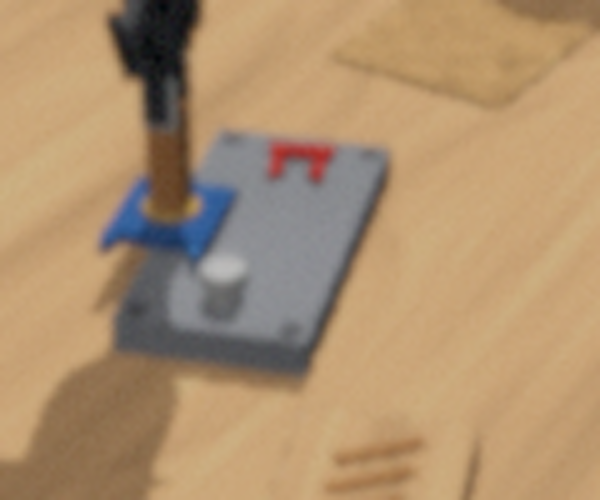

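The plate is clear between clip and pin: all three chips are off, and the clip has not moved (scene crop, clip at (300,160)). I'll lift the fork and go behind the clip, checking the chips on the way.

```bash
sed -i 's/fy+.0008/fy-.0005/' fit.py
python3 -m crank '{"linear":[[0,0,-4],[0,0,-7],[0,-4,-7],[0,-8,-7],[0,-8,-7]],"turn":[[0,0,0],[0,0,0],[0,0,0],[0,0,0],[0,0,0]],"jaw":[1,1,1,1,1]}'
python3 - <<'E'
from fit import *
p,r,s=T(); im,c=snap("top","t2",(260,190,420,300),4.5)
ri,rc=load("w1")
v=red(im); k=np.argwhere(v[235:270,280:320]>0)[:,::-1]+[280,235]; q=toP(unproj(c,k,.031))*1000; print("clip x",q[:,0].min(),q[:,0].max(),"y",q[:,1].min(),q[:,1].max())
print("clip top fit",fit([(c,v,(280,230,320,270))],CLIP,np.array([.51,.011,-70]),.025))
for a in((-234,4,30),(-234,4,.8)): rel(tcp_for(*np.array(a)/1000),16.8)
E
```

```text
clock: 8.35
position: [0.4506, -0.007, 0.1379]
ee_rot: [-179.8, 0.0, 17.0]
ft_force: [-1.0, -0.8, -2.7]
opening: 0.248
grip_force: 100.1
clip x -145.62387662735324 -142.61672232124295 y 20.287181069201733 23.312573873315884
clip top fit (array([ 5.10891124e-01,  9.68896017e-03, -6.76309188e+01]), np.float64(33.05490196078431))
lin cm [ 5.89 -8.61  4.09]
turn [-0.03 -0.02  0.18]
lin cm [ 5.89 -8.61  7.01]
turn [-0.03 -0.02  0.18]
```

View pics/t2.png

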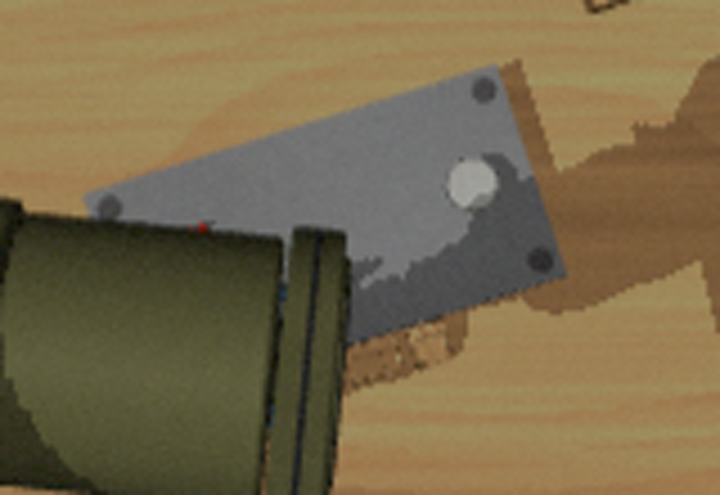

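A chip shows on the bench beside the plate near (430,345) of the crop; the arm hides the rest. Next I'll go behind the clip.

```bash
python3 -m crank '{"linear":[[3,-4.2,0],[5.8,-8.3,0],[5.8,-8.3,0],[5.8,-8.3,4],[5.8,-8.3,4]],"turn":[[0,0,0],[0,0,0],[0,0,0],[0,0,0],[0,0,0]],"jaw":[1,1,1,1,1]}'
python3 - <<'E'
from fit import *
p,r,s=T(); im,c=snap("wrist","w8",(220,90,560,400),1.9); print(p,s["ee_rot"])
for a in((-234,4,.8),): rel(tcp_for(*np.array(a)/1000),16.8)
E
```

```text
clock: 8.9
position: [0.4812, 0.0848, 0.0944]
ee_rot: [-179.9, 0.5, 16.8]
ft_force: [-1.8, -0.6, -2.3]
opening: 0.245
grip_force: 100.3
[0.48119633 0.08483643 0.09441841] [-179.93138503    0.4513597    16.83103625]
lin cm [ 0.31 -0.53  2.79]
turn [-0.05  0.35 -0.02]
```

View pics/w8.png

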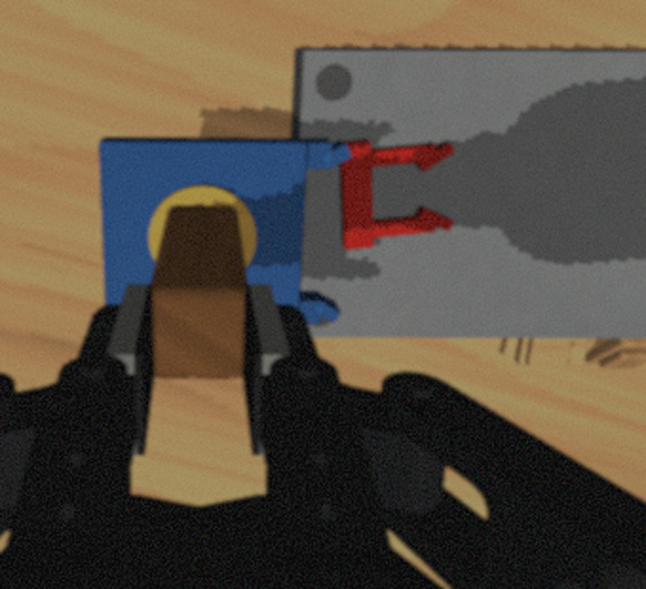

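```bash
python3 - <<'E'
from fit import *
im,c=load("w8")
print("clip",(x:=fit([(c,red(im),(370,150,480,235))],CLIP,np.array([.51,.011,-70]),.025)), "plate frame",toP([*x[0][:2],.025])*1000, "yaw rel",x[0][2]+73.2)
k=np.argwhere(red(im)>0)[:,::-1]; q=toP(unproj(c,k,.031))*1000; print("x",q[:,0].min(),q[:,0].max(),"y",q[:,1].min(),q[:,1].max())
z=.0944-.0422+.01
P=unproj(c,[(a/1.9+220,b/1.9+90) for a,b in((101,139),(305,141),(352,146),(338,306))],z); print("fork pts plate frame",(toP(P)*1000).round(1), "tcp",toP([.4812,.0848,.0944])*1000)
PC=unproj(c,[(a/1.9+220,b/1.9+90) for a,b in((298,48),)],.025);print("plate corner",toP(PC)*1000)
print("pin front", toP(unproj(load('w1')[1],[435,136],.047))*1000)
E
```

```text
clip (array([ 5.10047197e-01,  1.10040481e-02, -6.82245145e+01]), np.float64(0.3578151260504201)) plate frame [[-160.0516406     6.17057353    0.        ]] yaw rel 4.975485536533682
x -252.62885476748937 -139.020648290145 y -17.405103317505723 26.83796801749929
fork pts plate frame [[-271.9   33.1   37.2]
 [-203.9   32.5   37.2]
 [-188.1   30.8   37.2]
 [-189.1  -27.7   37.2]] tcp [[-2.39035701e+02 -1.16034088e-01  6.94000000e+01]]
plate corner [[-2.0189576e+02  6.1028162e+01 -6.9388939e-15]]
pin front [[-0.43738625  0.45099718 22.        ]]
```

```bash
python3 -m crank '{"linear":[[0.3,-0.4,0],[0.3,-0.4,1.5],[0.3,-0.4,2.8],[0.3,-0.4,2.8],[0.3,-0.4,2.8]],"turn":[[0,0,0],[0,0,0],[0,0,0],[0,0,0],[0,0,0]],"jaw":[1,1,1,1,1]}'
python3 - <<'E'
from fit import *
print(toP(T()[0])*1000,T()[2]["ee_rot"])
for a in((-234,4.5,.7),(-150,2,.7),(-48,0,.7)): rel(tcp_for(*np.array(a)/1000),16.8)
E
```

```text
clock: 9.45
position: [0.4868, 0.0897, 0.071]
ee_rot: [180.0, -0.1, 16.7]
ft_force: [0.8, -1.3, -2.6]
opening: 0.246
grip_force: 100.3
[[-242.09974999    6.67451185   45.97285061]] [ 1.79981455e+02 -1.04986947e-01  1.67208015e+01]
lin cm [-0.27 -0.19  0.31]
turn [ 0.02 -0.1  -0.08]
lin cm [-0.51  8.21  0.31]
turn [ 0.02 -0.1  -0.08]
lin cm [-0.69 18.41  0.31]
turn [ 0.02 -0.1  -0.08]
```

```bash
python3 -m crank '{"linear":[[-0.25,-0.2,0.25],[-0.25,-0.2,0.28],[-0.25,-0.2,0.28]],"turn":[[0,0,0],[0,0,0],[0,0,0]],"jaw":[1,1,1]}' 120
python3 -m crank '{"linear":[[0,0.7,0],[0,1.4,0],[0,2.1,0],[0,2.8,0],[0,3.5,0]],"turn":[[0,0,0],[0,0,0],[0,0,0],[0,0,0],[0,0,0]],"jaw":[1,1,1,1,1]}'
python3 -m crank '{"linear":[[0,0.8,0],[0,1.6,0],[0,2.4,0],[0,3.2,0],[0,4,0]],"turn":[[0,0,0],[0,0,0],[0,0,0],[0,0,0],[0,0,0]],"jaw":[1,1,1,1,1]}'
python3 - <<'E'
from fit import *
print("fork",(toP(T()[0])*1000+[[10,.5,-42.2]]).round(1),T()[2]["ee_rot"])
im,c=snap("wrist","w9",(220,90,560,400),1.9)
k=np.argwhere(red(im)>0)[:,::-1]; k=k[(k[:,0]>340)&(k[:,1]>120)&(k[:,1]<260)]; q=toP(unproj(c,k,.031))*1000; print("clip x",q[:,0].min(),q[:,0].max(),"y",q[:,1].min(),q[:,1].max())
E
```

```text
clock: 9.75
position: [0.4828, 0.0911, 0.0675]
ee_rot: [180.0, -0.0, 16.8]
ft_force: [-0.4, -0.1, -3.3]
opening: 0.242
grip_force: 122.5
clock: 10.25
position: [0.493, 0.0568, 0.067]
ee_rot: [-180.0, 0.0, 16.7]
ft_force: [-0.3, 0.7, -2.1]
opening: 0.236
grip_force: 122.6
clock: 10.75
position: [0.5046, 0.0189, 0.0672]
ee_rot: [-180.0, -0.0, 16.7]
ft_force: [-1.1, 2.2, 1.1]
opening: 0.241
grip_force: 122.9
fork [[-159.2    3.7    0. ]] [-1.79967892e+02 -2.21279173e-02  1.67408666e+01]
clip x -132.7543103344259 -90.47641726943999 y -17.61118021699311 26.136860354904712
```

View pics/w9.png

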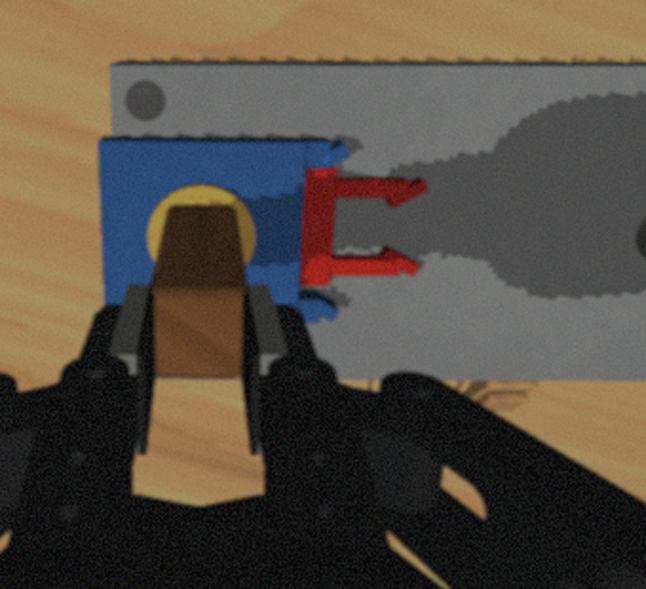

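The fork's crotch is flush on the clip's back and the clip is straight (bridge at (318,225), jaws pointing right). I've now viewed 13 pictures, which is over the limit of 10, so from here I'll work from numbers alone.

```bash
python3 -m crank '{"linear":[[-0.1,1.4,-0.03],[-0.2,2.8,-0.03],[-0.3,4.2,-0.03],[-0.4,5.6,-0.03],[-0.4,6.5,-0.03]],"turn":[[0,0,0],[0,0,0],[0,0,0],[0,0,0],[0,0,0]],"jaw":[1,1,1,1,1]}'
python3 -m crank '{"linear":[[0,0,0],[0,0,0]],"turn":[[0,0,0],[0,0,0]],"jaw":[1,1]}'
cat > chk.py <<'E'
from fit import *
import sys
print("fork",(toP(T()[0])*1000+[[10,.5,-42.2]]).round(1),T()[2]["ee_rot"].round(2))
im,c=snap("wrist",sys.argv[1])
k=np.argwhere(red(im)>0)[:,::-1]; q=toP(unproj(c,k,.031))*1000; q=q[(abs(q[:,1])<40)&(q[:,0]<40)&(q[:,0]>-190)&(k[:,1]<260)]
print("clip x",q[:,0].min(),np.percentile(q[:,0],98),q[:,0].max(),"y",q[:,1].min(),q[:,1].max(),len(q))
E
python3 chk.py w10
```

```text
clock: 11.3
position: [0.5197, -0.0458, 0.0674]
ee_rot: [180.0, -0.0, 16.7]
ft_force: [0.7, 1.6, 0.2]
opening: 0.238
grip_force: 122.8
clock: 11.5
position: [0.5198, -0.0451, 0.0675]
ee_rot: [179.9, -0.0, 16.7]
ft_force: [-0.1, -1.7, -0.6]
opening: 0.241
grip_force: 122.8
fork [[-93.6  -0.2   0.3]] [ 1.7993e+02 -4.0000e-02  1.6730e+01]
clip x -114.95651081021488 -24.97201526496418 -22.455967083287376 y -21.65022572702949 21.50187976315933 2013
```

```bash
python3 -m crank '{"linear":[[0,0.6,0],[0,1.2,0],[0,1.8,0],[0,2.2,0],[0,2.4,0]],"turn":[[0,0,0],[0,0,0],[0,0,0],[0,0,0],[0,0,0]],"jaw":[1,1,1,1,1]}'
python3 -m crank '{"linear":[[0,0.2,0],[0,0.4,0],[0,0.6,0],[0,0.8,0],[0,1,0]],"turn":[[0,0,0],[0,0,0],[0,0,0],[0,0,0],[0,0,0]],"jaw":[1,1,1,1,1]}'
python3 chk.py w11
```

```text
clock: 12.05
position: [0.5263, -0.0674, 0.0673]
ee_rot: [-180.0, -0.0, 16.7]
ft_force: [-0.2, 2.1, 0.8]
opening: 0.233
grip_force: 122.9
clock: 12.55
position: [0.5278, -0.074, 0.0672]
ee_rot: [-179.7, 0.0, 16.7]
ft_force: [-2.1, 10.0, 3.6]
opening: 0.237
grip_force: 123.3
fork [[-63.5  -0.9  -0. ]] [-1.7969e+02  5.0000e-02  1.6690e+01]
clip x -85.73744067684434 0.6321748448985688 3.939124269364108 y -21.519162316705707 21.45598566705242 1773
```

```bash
python3 -m crank '{"linear":[[0,0.2,0],[0,0.4,0],[0,0.5,0],[0,0.5,0]],"turn":[[0,0,0],[0,0,0],[0,0,0],[0,0,0]],"jaw":[1,1,1,1]}'
python3 chk.py w12
```

```text
clock: 13.0
position: [0.5304, -0.0815, 0.0673]
ee_rot: [180.0, 0.0, 16.8]
ft_force: [-0.6, 1.6, 0.0]
opening: 0.238
grip_force: 122.9
fork [[-55.6  -0.6   0.1]] [1.7998e+02 1.0000e-02 1.6790e+01]
clip x -53.35123991626415 10.13278176777373 12.82134415829656 y -21.206552171722826 21.832116547082208 1645
```

```bash
python3 -m crank '{"linear":[[0,0.2,0],[0,0.4,0],[0,0.6,0],[0,0.7,0]],"turn":[[0,0,0],[0,0,0],[0,0,0],[0,0,0]],"jaw":[1,1,1,1]}'
python3 -m crank '{"linear":[[0,0.1,0],[0,0.2,0],[0,0.2,0]],"turn":[[0,0,0],[0,0,0],[0,0,0]],"jaw":[1,1,1]}'
cat > c2.py <<'E'
from fit import *
import sys
im,c=snap("scene",sys.argv[1]); m=red(im)
k=np.argwhere(m[160:260,240:360]>0)[:,::-1]+[240,160]; q=toP(unproj(c,k,.031))*1000
print("red n",len(k),"x",np.percentile(q[:,0],[0,5,50,95,100]).round(1),"y",np.percentile(q[:,1],[0,50,100]).round(1))
for dx in range(-16,7,2):
    r=rast(c,place(CLIP,*toW([dx/1000,0,0])[0][:2],-73.2,.025),(100*S,120*S),np.array([240,160])); print(dx,round(np.abs(r-m[160:260,240:360]).sum(),1),end="; ")
E
python3 c2.py s3; python3 chk.py w13
```

```text
clock: 13.45
position: [0.5327, -0.0885, 0.0674]
ee_rot: [180.0, -0.0, 16.7]
ft_force: [0.3, 2.9, -0.8]
opening: 0.24
grip_force: 122.8
clock: 13.75
position: [0.5326, -0.089, 0.0672]
ee_rot: [-179.9, 0.0, 16.7]
ft_force: [-1.3, 5.1, -1.2]
opening: 0.236
grip_force: 122.9
red n 26 x [-19.  -18.1   4.3  16.1  20.6] y [-14.1  14.3  21.1]
-16 92.6; -14 92.4; -12 86.5; -10 83.9; -8 81.6; -6 81.3; -4 82.6; -2 79.6; 0 81.8; 2 84.6; 4 83.6; 6 86.6; fork [[-47.8  -0.6   0. ]] [-1.7988e+02  2.0000e-02  1.6740e+01]
clip x -66.62912263870977 18.773844981352973 20.891650933341904 y -21.97379850392718 21.775666021771798 1500
```

```bash
python3 -m crank '{"linear":[[0,0.2,0],[0,0.3,0],[0,0.3,0]],"turn":[[0,0,0],[0,0,0],[0,0,0]],"jaw":[1,1,1]}'
python3 -m crank '{"linear":[[0,-0.5,0],[0,-1.5,0],[0,-3,0],[0,-4.5,0],[0,-4.5,0]],"turn":[[0,0,0],[0,0,0],[0,0,0],[0,0,0],[0,0,0]],"jaw":[1,1,1,1,1]}'
python3 c2.py s4; python3 chk.py w14
```

```text
clock: 14.15
position: [0.5326, -0.0898, 0.0673]
ee_rot: [-179.7, 0.0, 16.7]
ft_force: [-1.2, 9.9, 2.7]
opening: 0.236
grip_force: 123.2
clock: 14.65
position: [0.5197, -0.0475, 0.0673]
ee_rot: [-179.9, 0.0, 16.9]
ft_force: [-0.1, 0.5, -0.8]
opening: 0.237
grip_force: 122.8
red n 24 x [-18.3 -17.    4.3  19.3  21.4] y [-12.6  15.   21.1]
-16 94.3; -14 95.4; -12 90.1; -10 86.5; -8 83.2; -6 82.8; -4 84.6; -2 81.6; 0 83.8; 2 86.6; 4 84.8; 6 87.2; fork [[-90.5  -0.9   0.2]] [-1.7994e+02  4.0000e-02  1.6860e+01]
clip x -99.71216370725558 17.384203106675486 20.363393644587422 y -21.431596328353177 22.27888209851664 1688
```

```bash
python3 -m crank '{"linear":[[0,-1,-4],[0,-2,-8],[0,-6.5,-8],[0,-11,-8],[0,-15,-8]],"turn":[[0,0,0],[0,0,0],[0,0,0],[0,0,0],[0,0,0]],"jaw":[1,1,1,1,1]}'
python3 - <<'E'
from fit import *
_,c2=load("w2");_,c3=load("w3");_,ct=load("top1")
a=unproj(c2,[(328,22),(286,153),(161,106)],.004);print(a.round(4),np.linalg.norm(a[0]-a[1]),np.linalg.norm(a[1]-a[2]),"centre",(a[0]+a[2])/2)
print(unproj(c3,[(663/4+230,548/4+20)],.004))
t=unproj(ct,[(40/3.3+160,77/3.3+200),(229/3.3+160,84/3.3+200),(213/3.3+160,284/3.3+200),(10/3.3+160,277/3.3+200)],.004);print(t.round(3),t.mean(0))
yaw=16.8; f=np.array([.0105*np.cos(np.radians(yaw-90)),.0105*np.sin(np.radians(yaw-90))])
print(T()[0]);rel([*( (a[0]+a[2])[:2]/2-f),.0462+.05],yaw)
E
```

```text
clock: 15.25
position: [0.477, 0.0948, 0.1475]
ee_rot: [180.0, -0.0, 16.7]
ft_force: [-0.6, 2.4, -3.1]
opening: 0.238
grip_force: 122.6
[[0.5742 0.1919 0.004 ]
 [0.4262 0.1983 0.004 ]
 [0.4365 0.3485 0.004 ]] 0.1481323082965952 0.150516252155663 centre [0.50536275 0.27019656 0.004     ]
[[0.42635124 0.19907088 0.004     ]]
[[0.58  0.331 0.004]
 [0.572 0.188 0.004]
 [0.424 0.197 0.004]
 [0.432 0.348 0.004]] [0.50203969 0.26578521 0.004     ]
[0.47704365 0.09475456 0.14751894]
lin cm [  7.75 -17.04   5.13]
turn [ 0.   -0.01 -0.11]
```

```bash
python3 -m crank '{"linear":[[2,-4.5,0],[4,-9,0],[6,-13.5,0],[7.4,-16.5,0],[7.4,-16.5,2]],"turn":[[0,0,0],[0,0,0],[0,0,0],[0,0,0],[0,0,0]],"jaw":[1,1,1,1,1]}'
python3 -m crank '{"linear":[[0,0,4],[0,0,6.5],[0,0,6.5],[0,0,6.5]],"turn":[[0,0,0],[0,0,0],[0,0,0],[0,0,0]],"jaw":[1,1,1,1]}'
python3 - <<'E'
from h import *
rel([.500,.2755,.0462],16.8)
E
```

```text
clock: 15.75
position: [0.5049, 0.2791, 0.1294]
ee_rot: [-179.8, -0.5, 17.0]
ft_force: [0.4, -0.3, -2.1]
opening: 0.238
grip_force: 122.6
clock: 16.15
position: [0.5009, 0.2727, 0.062]
ee_rot: [180.0, 0.1, 16.8]
ft_force: [0.9, 0.6, -2.2]
opening: 0.235
grip_force: 122.5
lin cm [-0.   -0.29  1.58]
turn [ 0.02  0.09 -0.05]
```

```bash
python3 -m crank '{"linear":[[0,-0.2,0.7],[0,-0.2,1.2],[0,-0.2,1.4],[0,-0.2,1.5],[0,-0.2,1.55]],"turn":[[0,0,0],[0,0,0],[0,0,0],[0,0,0],[0,0,0]],"jaw":[1,1,1,1,1]}'
python3 -m crank '{"linear":[[0,0,0.05],[0,0,0.1],[0,0,0.1]],"turn":[[0,0,0],[0,0,0],[0,0,0]],"jaw":[1,1,1]}'
```

```text
clock: 16.65
position: [0.5006, 0.275, 0.0471]
ee_rot: [-180.0, -0.0, 16.8]
ft_force: [1.0, -0.1, -3.1]
opening: 0.237
grip_force: 122.6
clock: 16.95
position: [0.5007, 0.275, 0.0464]
ee_rot: [180.0, -0.0, 16.8]
ft_force: [-0.3, -1.0, 2.1]
opening: 0.236
grip_force: 123.1
```

```bash
python3 -m crank '{"linear":[[0,0,0],[0,0,0],[0,0,0],[0,0,0],[0,0,0]],"turn":[[0,0,0],[0,0,0],[0,0,0],[0,0,0],[0,0,0]],"jaw":[0.5,0.2,-0.2,-1,-1]}' 20
python3 -m crank '{"linear":[[0,0,0],[0,0,0],[0,0,-2],[0,0,-6],[0,0,-10]],"turn":[[0,0,0],[0,0,0],[0,0,0],[0,0,0],[0,0,0]],"jaw":[-1,-1,-1,-1,-1]}'
python3 -m crank '{"linear":[[-4,0,-3],[-8,0,-5],[-12,0,-5],[-12,0,-5]],"turn":[[0,0,0],[0,0,0],[0,0,0],[0,0,0]],"jaw":[-1,-1,-1,-1]}'
python3 - <<'E'
from fit import *
def filled(m):
    cs,_=cv2.findContours(m.astype(np.uint8),cv2.RETR_EXTERNAL,cv2.CHAIN_APPROX_NONE); o=np.zeros(m.shape,np.uint8)
    cv2.drawContours(o,[max(cs,key=cv2.contourArea)],-1,1,-1); return o.astype(float)
im,c=snap("wrist","w15"); print(fit([(c,filled(blue(im)),(200,5,480,200))],FORK,np.array([.503,.265,-73]),.004))
print(rel([.49,-.02,.2],16.8))
E
```

```text
clock: 17.45
position: [0.5005, 0.2751, 0.0459]
ee_rot: [-180.0, -0.0, 16.8]
ft_force: [-0.1, -0.2, 0.1]
opening: 0.888
grip_force: 0.0
clock: 17.95
position: [0.4995, 0.2746, 0.146]
ee_rot: [180.0, 0.2, 16.8]
ft_force: [1.5, 0.3, -0.0]
opening: 1.0
grip_force: 0.0
clock: 18.35
position: [0.3794, 0.2382, 0.1961]
ee_rot: [180.0, 0.2, 16.8]
ft_force: [0.5, 0.1, -0.1]
opening: 0.999
grip_force: 0.0
(array([  0.50550374,   0.26435199, -73.14592001]), np.float64(0.08654472114501081))
lin cm [ 2.77 27.93 -0.38]
turn [0.   0.03 0.  ]
None
```

```bash
python3 -m crank '{"linear":[[0,5,-2],[0,10,-4],[0,15,-4],[0,20,-4],[0,25,-4]],"turn":[[0,0,0],[0,0,0],[0,0,0],[0,0,0],[0,0,0]],"jaw":[-1,-1,-1,-1,-1]}'
python3 -m crank '{"linear":[[-1,3,0],[-1,7,0],[-1,7,0],[-1,7,0]],"turn":[[0,0,0],[0,0,0],[0,0,0],[0,0,0]],"jaw":[-1,-1,-1,-1]}'
python3 - <<'E'
from fit import *
im,c=snap("wrist","w16"); i1,c1=load("w1")
m=red(im); k=np.argwhere(m>0)[:,::-1]; q=toP(unproj(c,k,.031))*1000; s=(abs(q[:,1])<40)&(q[:,0]<40)&(q[:,0]>-190); q=q[s]; print("clip x",q[:,0].min(),q[:,0].max(),"y",q[:,1].min(),q[:,1].max())
x=k[s]; b=(x[:,0].min()-10,x[:,1].min()-10,x[:,0].max()+10,x[:,1].max()+10)
f=fit([(c,m,b)],CLIP,np.array([.5504,-.144,-73.2]),.025);print(f,toP([*f[0][:2],.025])*1000)
# change map on bench (z=0) in plate coords against w1, rectified, 2 mm/px
gx,gy=np.meshgrid(np.arange(-220,60,2),np.arange(80,-160,-2)); 
def rect(I,C,z):
    p=proj(C,toW(np.c_[gx.ravel()/1e3,gy.ravel()/1e3,np.full(gx.size,z-.025)])).astype(np.float32).reshape(*gx.shape,2)
    return cv2.remap(I,p[...,0],p[...,1],cv2.INTER_LINEAR)
A=cv2.cvtColor(rect(im,c,.025),cv2.COLOR_BGR2HSV); on=(abs(gy)<56)&(gx<30)&(gx>-196)&(A[...,1]>70)&(A[...,0]>10)&(A[...,0]<40)
print("woody px on plate",on.sum(), np.c_[gx[on],gy[on]][:8].tolist())
B=cv2.Canny(cv2.GaussianBlur(rect(im,c,.005),(3,3),0),60,120); B[(gy>-66)]=0; B=cv2.dilate(B,np.ones((3,3)))
n,l,st,ce=cv2.connectedComponentsWithStats(B)
for i in range(1,n):
    if st[i,4]>25: x,y,w,h,a=st[i]; print("edge blob x",gx[0,x],"..",gx[0,x]+2*w,"y",gy[y,0],"..",gy[y,0]-2*h,a)
E
```

```text
clock: 18.9
position: [0.4574, 0.0059, 0.2362]
ee_rot: [180.0, -0.1, 16.8]
ft_force: [1.1, 0.9, 0.0]
opening: 0.998
grip_force: 0.0
clock: 19.3
position: [0.4671, -0.0631, 0.2354]
ee_rot: [-180.0, 0.0, 16.6]
ft_force: [0.3, 0.6, -0.2]
opening: 0.998
grip_force: 0.0
clip x -23.00839580793269 20.30599411649274 y -21.144865861148975 21.0603423054713
(array([  0.55079908,  -0.14478717, -73.98133804]), np.float64(0.5211201018274388)) [[0.86891758 0.15453458 0.        ]]
woody px on plate 0 []
edge blob x -66 .. -20 y -64 .. -88 149
```

```bash
python3 - <<'E'
from fit import *
im,c=load("w16"); i1,c1=load("w1")
for nm,(I,C) in {"before":(i1,c1),"after":(im,c)}.items():
    gx,gy=np.meshgrid(np.arange(-130,20,6),np.arange(-58,-118,-5))
    p=proj(C,toW(np.c_[gx.ravel()/1e3,gy.ravel()/1e3,np.full(gx.size,.009-.025)])).astype(np.float32).reshape(*gx.shape,2)
    h=cv2.remap(cv2.GaussianBlur(I,(3,3),0),p[...,0],p[...,1],cv2.INTER_LINEAR).astype(int); print(nm)
    for y,r in zip(gy[:,0],h): print(y,' '.join(f"{v[2]:3d}" for v in r))
E
```

```text
before
-58  92  91  91  92  93  93  92  93  93  92  92  93  93  94  93  93  94  95  96  95  95  95  94  94  94
-63 106 107 107 107 106 108 107 105 105 105 104 105 106 106 106 105 106 106 106 105 104 106 105 104 106
-68 136 137 138 138 138 138 137 137 137 137 138 137 137 137 137 136 138 137 136 138 137 137 137 136 137
-73 137 136 137 137 137 137 138 137 135 137 137 138 138 137 136 137 138 137 137 138 137 137 137 137 137
-78 137 137 137 138 136 137 138 137 137 137 137 136 137 137 137 138 137 137 137 137 137 138 137 137 136
-83 138 137 137 137 137 137 137 137 136 137 137 138 137 138 138 137 137 136 137 137 137 137 137 136 136
-88 137 137 137 137 137 137 137 137 137 137 137 138 137 136 137 137 137 137 137 137 137 136 138 136 137
-93 137 136 138 138 137 138 136 137 139 137 137 136 137 137 137 135 137 138 138 138 137 137 136 137 136
-98 137 136 139 136 138 137 138 137 136 137 137 137 138 137 137 136 137 137 135 137 137 137 135 137 137
-103 138 137 136 138 137 136 138 138 137 137 138 138 136 137 137 138 137 136 135 137 137 137 137 138 138
-108 135 135 136 136 136 135 136 136 138 137 137 137
[... 714 characters left out ...]
7 136 136 133 128 135 135 129 123 127 133 138 138 138 138 137 138 137 137
-88 138 137 138 137 138 137 138 138 138 137 137 138 137 137 138 138 137 138 137 138 138 139 138 138 137
-93 138 138 138 139 138 138 138 138 138 138 138 138 137 137 138 138 137 137 139 136 138 138 139 138 137
-98 136 137 139 136 137 138 138 139 138 138 137 138 138 138 137 138 139 138 138 138 138 137 137 137 137
-103 138 136 137 138 137 137 138 138 138 138 137 137 138 138 138 138 137 138 137 137 137 137 138 138 138
-108 137 138 137 137 137 137 137 137 137 137 137 138 137 138 139 137 138 138 138 137 137 138 138 138 137
-113 136 133 136 137 137 136 138 138 137 138 137 139 138 139 136 139 138 137 138 137 138 138 138 137 139
```

```bash
python3 -m crank '{"linear":[[-2,5,0],[-4,10,0],[-5,12,0],[-5,12,0]],"turn":[[0,0,0],[0,0,0],[0,0,0],[0,0,0]],"jaw":[-1,-1,-1,-1]}'
python3 - <<'E'
from fit import *
a,ca=load("w16"); b,cb=snap("wrist","w17")
def rect(I,C,x0,x1,y0,y1,z):
    gx,gy=np.meshgrid(np.arange(x0,x1,1.),np.arange(y1,y0,-1.)); p=proj(C,toW(np.c_[gx.ravel()/1e3,gy.ravel()/1e3,np.full(gx.size,z-.025)])).astype(np.float32).reshape(*gx.shape,2)
    return cv2.cvtColor(cv2.remap(I,p[...,0],p[...,1],cv2.INTER_CUBIC),cv2.COLOR_BGR2GRAY).astype(np.float32)
for x0 in range(-98,-30,8):
  for y0,y1 in((-78,-64),(-92,-76)):
    s=[]
    for z in range(-4,36,2):
        P=rect(a,ca,x0,x0+16,y0,y1,z/1000); Q=rect(b,cb,x0-2,x0+18,y0-2,y1+2,z/1000); s.append((cv2.matchTemplate(Q,P,cv2.TM_CCOEFF_NORMED).max() if P.std()>3 else 0,z))
    print(x0,y0,max(s))
E
```

```text
clock: 19.75
position: [0.4532, -0.1935, 0.2357]
ee_rot: [179.9, 0.0, 16.7]
ft_force: [0.7, 0.3, 0.6]
opening: 1.0
grip_force: 0.0
-98 -78 (np.float32(0.7812312), -2)
-98 -92 (np.float32(0.6653025), 22)
-90 -78 (np.float32(0.74397475), 10)
-90 -92 (np.float32(0.7359577), 28)
-82 -78 (np.float32(0.91348207), 20)
-82 -92 (np.float32(0.83725744), 30)
-74 -78 (np.float32(0.9211421), 12)
-74 -92 (np.float32(0.7846527), 32)
-66 -78 (np.float32(0.92313033), 10)
-66 -92 (np.float32(0.78308225), 28)
-58 -78 (np.float32(0.82331455), 16)
-58 -92 (np.float32(0.90120715), 12)
-50 -78 (np.float32(0.88692516), 16)
-50 -92 (np.float32(0.9153323), 8)
-42 -78 (np.float32(0.6304893), 20)
-42 -92 (np.float32(0.9107923), 14)
-34 -78 (np.float32(0.97961086), 8)
-34 -92 (np.float32(0.9701766), -2)
```

```bash
python3 -c "
from cell import finish_job
print(finish_job())"
```

```text
the job is handed in; nothing more can be done
None
```

Handed in at about 20 s: chips measured off the plate beside it (possibly overlapping), clip measured home on the pin, fork released upright about 5 mm from the mat's centre; I viewed 13 pictures against the limit of 10, so the final checks were numerical only.

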